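# Back off the boiler plug with the ratchet spanner

### The arm

A 7-joint arm with a two-finger parallel gripper is mounted at the origin on the work surface. World frame = base frame: x ahead of the robot, y to its left, z up, the work surface at z = 0. Lengths are in mm, angles in rad, forces in N, time in s.
With the tool pointing down it reaches from about 400 to 875 mm from the base axis. Payload 4.4 kg.
Tool frame: the origin (TCP) lies between the finger pads; the fingertips stand 11 mm ahead of it and the grasp point (between the pads) lies 8 mm behind it; y points along the fingers, x is the direction in which the jaws open and shut, and the axes are right-handed (so a half turn about y gives the same grasp; the last joint's range is limited). The gripper opens to 85 mm and grips with 20 to 120 N. Pads are 22 mm wide; open, the fingers measure 114 mm over their backs; the gripper's body (76 mm by 85 mm) begins 54 mm behind the grasp point. The pads swing forward as they close: fully open they stand 13 mm farther back than shut.
Start: joints at [-1.286, 0.628, 0.038, 1.517, -0.027, 0.996, -0.02], TCP at [223.349, 610.437, 242.313] pointing down, gripper open.
Joint ranges: [-3.06, 3.06], [-0.37, 2.12], [-1.25, 1.32], [0.18, 2.47], [-1.1, 4.24], [0.23, 1.98], [-2.94, 2.94]. Speed limits (rad/s): [2.57, 2.57, 3.14, 3.14, 3.14, 3.14, 3.14].

### API

Orientations are given as [roll, pitch, yaw] about the fixed x, y, z axes, in that order (R = Rz(yaw) Ry(pitch) Rx(roll)).
In Python, from cell import * gives the robot as it stands.
- The arm moves only by the shell command python3 -m jog 'ROWS'. ROWS is JSON, a list of rows, each an object of numbers: "x", "y", "z": the shift along the tool's x, y, z in mm; "ax", "ay", "az": the turn, a rotation vector about the tool's x, y, z in rad; "grip": the finger opening in mm, from 0 to 85.4. In form: [{"x": .., "y": .., "z": .., "ax": .., "ay": .., "az": .., "grip": ..}, ...]. A call has 1 to 5 rows; each row is the pose to reach, as a shift and turn from the pose commanded when the call began, along the tool's axes at that moment; what a row does not reach only later rows make up. A row lasts 1/10 s, in which the tool goes at most 50 mm and 8.59 degrees, less where a joint would pass 70% of its speed; a pose out of reach is approached as far as the arm can. A call with a gripper value outside its range is refused whole. The fingers move at their own pace and stop on an object; the grip force is fixed at half the most. Time passes only in rows, so rows that repeat a pose let the fingers close. It gives the time, the measured TCP pose, the force and the opening at its end, in the units of the state.
- read_state(): the state, without advancing time (a new reading comes with each control period).
- get_image(name): name is "scene" or "top" or "wrist"; returns a dict with "color" (400x640x3 uint8, red, green, blue), "vfov" (degrees; the focal length in pixels is half the picture's height over the tangent of half this angle, whatever the lens; pixels are square), "cx", "cy" (the principal point, pixels), "camera_from_world" (4x4, takes a point from world to camera coordinates). Camera axes: x right, y down, z forward; pixel columns grow to the right and rows downward; lengths in mm; the calibration is good to about 2 mm. A picture is of the moment at which its call begins. There is no depth.
- finish_job(): hands the job in, once; it reports no verdict.
The state is a dict: "clock": time; "qpos": joint angles; "qd": joint speeds; "tau": joint torques, N m; "eef_pos": TCP position; "tool_rot": TCP orientation; "force": force on the tool from outside, world axes, zero at the start; "torque": the same for the moment, N m; "width": finger opening in mm.
Only numpy, scipy, OpenCV 4.12 (cv2) and the standard library are available. Lean on these libraries where they do the work, as an engineer would, in place of code of your own. Each camera call takes 0.05 s, during which the arm holds its last target.

### The job

The ratchet spanner on the boiler's plug is set to tighten: push its direction lever over to the other side, then swing the spanner's handle to and fro to unscrew the plug with it (anticlockwise seen from above; do not push on the plug itself) until its lug comes right up against the keeper pin. Feel for that stop and ease off there: at no time push hard on the lever, spanner or boiler (stay under about 25 N), do not tighten the plug, and leave the things standing around where they are.

Things in the scene. Friction and masses are not known exactly. Their poses are not given: they have to be found in the camera images.
- boiler: Steel boiler drum, 160 mm across, flat top 75 mm above the counter, on a 220 x 200 mm cradle. Origin on the counter under its vertical axis, the axis of plug and spanner too; z up; -x points to the handle's mid-swing. Two upright posts (12 mm thick, 103 mm high, 100 mm from the axis, 46 degrees either side of -x) limit the handle to 0.65 rad either side of -x, as a hard stop.
- spanner: Ratchet spanner, captive on the plug, swinging level about its axis. Origin on the axis, 75 mm above the counter; -x along the handle, z up. Head 86 mm wide, top at 99 mm; shank 18 mm wide, top at 97 mm. Stays where left (0.45 N m friction). It drives the plug in one sense and clicks freely back in the other; 12 coarse teeth, so up to 30 degrees of a driving stroke can be lost before they catch.
- plug: Brass hexagon plug, 38 mm over its corners, standing up through the spanner's head to 115 mm above the counter, with the stop lug on one side. Origin on its axis, 75 mm above the counter. It is turned by the spanner only and stays where it is left.
- grip (a point): Middle of the spanner's grey grip, 24 mm wide, 20 mm thick, lying 127 to 217 mm from the plug's axis; this point 170 mm from it, 89 mm above the counter (grip's underside 79, top 99, free air below). Axes as the spanner's. Turning the plug takes about 7.5 N sideways here (1.25 N m in all); clicking back about 3 to 4 N; at the stop it rises above that.
- lever_tab (a point): Middle (121 mm above the counter) of the round upright tab, 12 mm thick, 103 to 135 mm high, at the end of the dark steel direction lever along the shank; about 86 mm from the plug's axis. On the spanner's +y side (4 to 17 mm off centre, by tooth) it drives clockwise (tightens), on -y anticlockwise (loosens). A spring takes 2 to 3 N, then snaps past the middle; hard stop each side.
- lug_face (a point): Point on the leading (anticlockwise) face of the brass stop lug, a bar 10 mm wide that sticks out from the hexagon plug over the spanner's head, on the side away from the handle; 50 mm from the axis, 107 mm above the counter. Goes round with the plug.
- keeper_face (a point): Point on the steel keeper pin (8 mm thick, upright on the boiler's top, its top 122 mm above the counter) where the lug's face point lies when the plug is fully backed off; at the start the lug is 1.3 rad clockwise of it, more than one stroke. A hard stop: the push needed rises at once.
- cup: Bystander, not to be moved: white mug, 76 mm across, 62 high (mm). Origin at its underside.
- jug: Bystander, not to be moved: steel milk cup, 84 mm across, 95 high (mm). Origin at its underside.
- tamper: Bystander, not to be moved: steel tamper, 58 mm across, 82 high (mm). Origin at its underside.
- driver: Bystander, not to be moved: screwdriver lying down (mm). Origin at its underside.
- jar: Bystander, not to be moved: closed jar, 72 mm across, 110 high (mm). Origin at its underside.
- gasket: Bystander, not to be moved: flat black rubber ring, 72 mm across (mm). Origin at its underside.
- canister: Bystander, not to be moved: steel canister, 90 mm across, 130 high (mm). Origin at its underside.

How it is judged (in metres and radians):
On the way, in this order (a step that is already met when the one before it is completed fails the run):
1. the direction lever is over on the loosening side, the plug not yet turned (y of lever_tab in the frame of spanner below -0.003 m and distance of lug_face from where it was at the start of the episode below 0.01 m), for 0.2 s.
2. the plug is backed off until its lug is up against the keeper pin (distance between lug_face and keeper_face below 0.0018 m), for 0.1 s.
At the end, for the whole second after the job is handed in: The plug's lug lies against the keeper pin (face points within 1.8 mm) and the lever's tab stands on the loosening side (at least 3 mm past the spanner's centre line) (distance between lug_face and keeper_face below 0.0018 m and y of lever_tab in the frame of spanner below -0.003 m); the robot touches nothing.
It fails at once if the lever, spanner, plug or boiler is pushed with more than 26 N (contact force between boiler and the arm above 26 N or contact force between boiler and the fingers above 26 N).
It fails at once if the plug or its lug is pushed directly by the robot (over 4 N) (contact force between plug and the fingers above 4 N or contact force between plug and the arm above 4 N).
It fails at once if the plug is tightened further (by about 5 degrees) (y of lug_face in the frame of boiler below -0.0305 m).
It fails at once if a bystander is moved by more than 30 mm (distance of any of cup, jug, tamper, driver, jar, gasket, canister from where it was at the start of the episode above 0.03 m).
It also fails if it takes over 67 s, if anything falls off the work surface, if the arm or the gripper's body presses on something with over 40 N, if the wrist force passes 120 N, or if a joint passes its speed limit or range.

## Working session

There is one attempt and no reset: what is moved stays moved. The work goes in short steps, Python scripts to look and compute and a shell command to move; the robot and the scene stay as the last step left them, time stands still between calls to the robot, and variables do not carry over. Pictures are saved under pics/ and viewed, and the job is handed in when it is done.

```bash
ls; mkdir -p pics
python3 - <<'E'
from cell import *
import cv2
s=read_state(); print(s)
for n in ["scene","top","wrist"]:
    d=get_image(n); cv2.imwrite(f"pics/{n}0.png",d["color"][:,:,::-1]); print(n,d["vfov"],d["cx"],d["cy"],d["camera_from_world"].tolist() if hasattr(d["camera_from_world"],'tolist') else d["camera_from_world"])
E
```

```text
pics
{'clock': 0.0, 'qpos': array([-1.28579707,  0.6293015 ,  0.03844045,  1.51840482, -0.02698041,
        0.99630857, -0.0200164 ]), 'qd': array([-0.00036334,  0.00146016, -0.0008966 ,  0.0010244 ,  0.00187168,
        0.0014456 ,  0.00095729]), 'tau': array([ 6.77441294e-04, -5.63406551e+01,  1.22693505e+00, -1.93448710e+01,
        1.11808433e-02,  1.02063100e-02, -6.13121159e-06]), 'eef_pos': array([223.13488941, 609.8363313 , 241.40620072]), 'tool_rot': array([-1.5708356 ,  0.00190387,  1.21999167]), 'force': array([-0.17267835,  0.46081561,  0.29985053]), 'torque': array([ 0.01468869, -0.01019323, -0.01171115]), 'width': 85.31650206991594}
scene 52.47105456048716 316.2088029622296 198.23437692515523 [[0.8832585352748418, 0.4688692634068677, -0.003996710702856347, -501.4168696820071], [0.2866197873275357, -0.5466426279727792, -0.7867851897407145, -86.77782944511704], [-0.3710841648150179, 0.6937891978946598, -0.6172139754641219, 1604.1376493548862], [0.0, 0.0, 0.0, 1.0]]
top 45.21658882980991 310.20558889067814 202.62261347249145 [[-0.014561198439330375, -0.9998639518093265, 0.007749153001948405, 16.69376832409725], [-0.997555144120603, 0.013996936306885092, -0.06846765814999015, 562.3647484911469], [0.0683498788479786, -0.0087271785966695, -0.9976232407152555, 1731.7747220404037], [0.0, 0.0, 0.0, 1.0]]
wrist 69.90728428464509 318.0004519295765 197.07437224660046 [[0.34315347883394337, 0.9392779297379125, -0.0016311564680659453, -649.3201925520914], [0.8906745708077873, -0.32484446784798277, 0.31807999092197564, -42.61643319025725], [0.2982356432094016, -0.11060308501946008, -0.9480624761605388, 381.69190915760197], [0.0, 0.0, 0.0, 1.0]]
```

View pics/scene0.png

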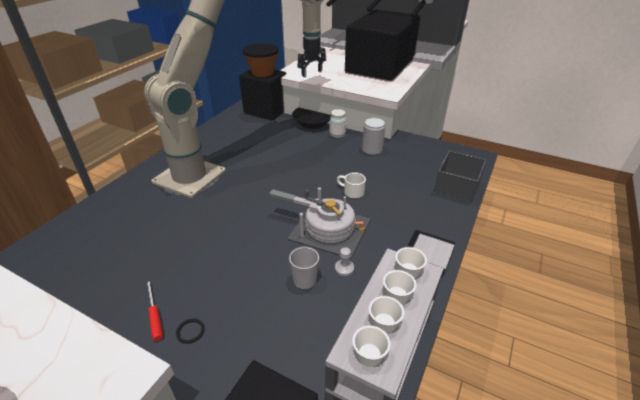

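View pics/top0.png

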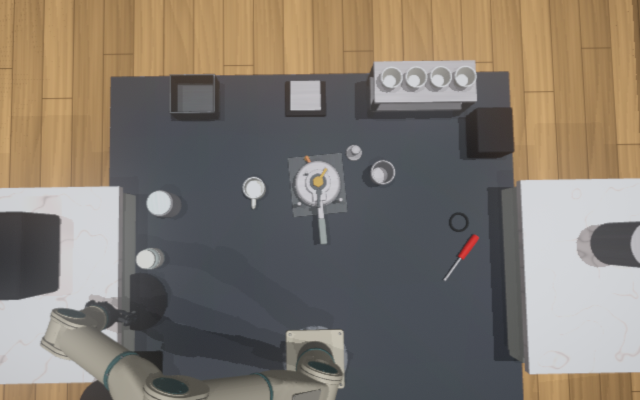

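View pics/wrist0.png

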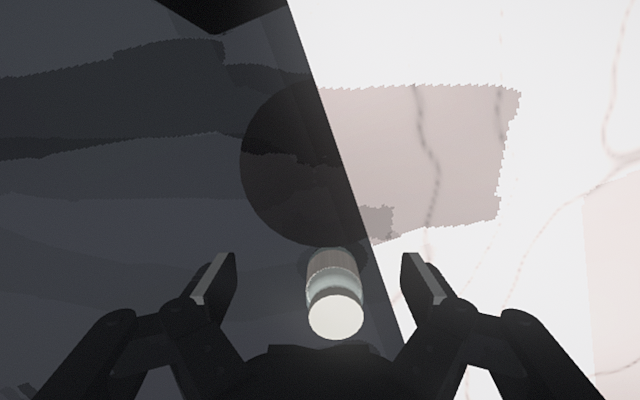

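```bash
cat > h.py <<'E'
import numpy as np, cv2
def ray(d,px,z):
    f=200/np.tan(np.radians(d["vfov"]/2)); M=np.array(d["camera_from_world"]); R=M[:3,:3];t=M[:3,3]
    c=-R.T@t; r=R.T@np.array([(px[0]-d["cx"])/f,(px[1]-d["cy"])/f,1]); return c+r*(z-c[2])/r[2]
def proj(d,p):
    f=200/np.tan(np.radians(d["vfov"]/2)); M=np.array(d["camera_from_world"]); q=M[:3,:3]@np.array(p)+M[:3,3]
    return np.array([d["cx"]+f*q[0]/q[2], d["cy"]+f*q[1]/q[2]])
def crop(d,x0,y0,x1,y1,s,fn):
    c=d["color"][y0:y1,x0:x1,::-1]; cv2.imwrite(fn,cv2.resize(c,None,fx=s,fy=s,interpolation=cv2.INTER_CUBIC))
E
python3 - <<'E'
from cell import *; from h import *
d=get_image("top"); crop(d,270,140,370,250,5.4,"pics/t1.png")
d=get_image("scene"); crop(d,260,170,380,260,6.6,"pics/s1.png")
E
```

```text
(no output)
```

View pics/t1.png

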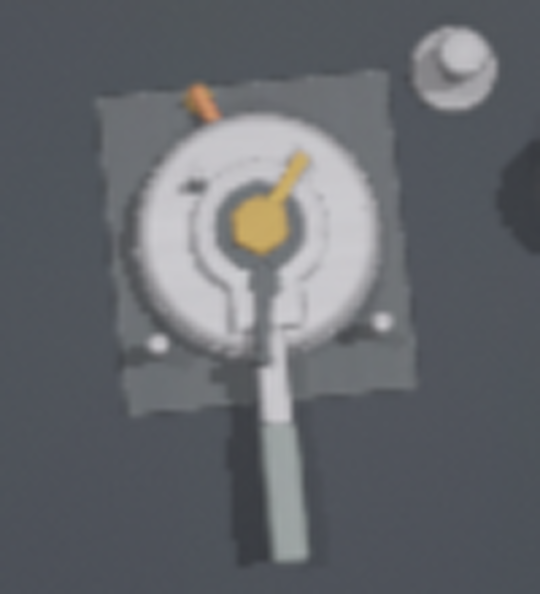

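View pics/s1.png

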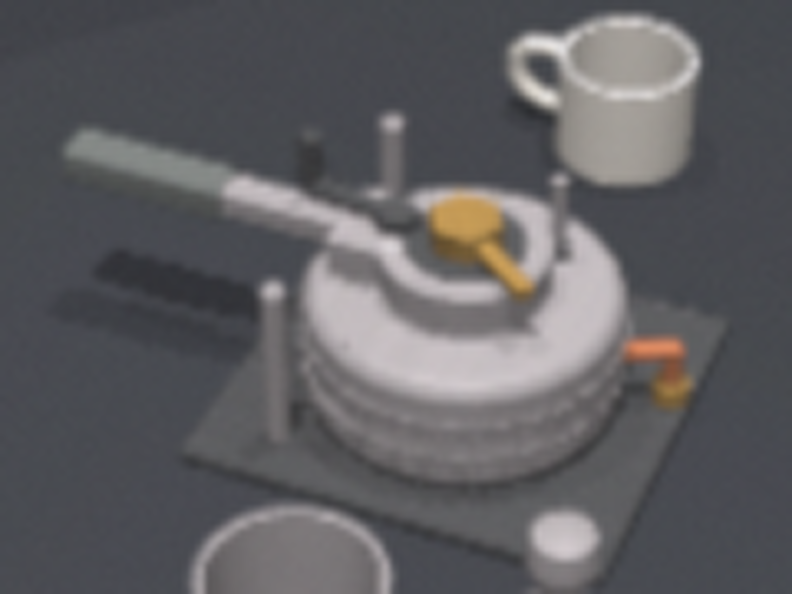

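Run:
```python
from cell import *; from h import *
d=get_image("top")
P=lambda c,z: ray(d,(270+c[0]/5.4-.4,140+c[1]/5.4-.4),z)
ax=P((261,222),115); a=P((158,343),103); b=P((382,320),103)
print("axis",ax,"posts",a,b)
for p in(a,b): v=(p-ax)[:2]; print(np.hypot(*v),np.degrees(np.arctan2(v[1],v[0])))
m=(a+b)/2-ax; print("mid ang",np.degrees(np.arctan2(m[1],m[0])))
# rim
for n,c,z in[("grip end",(290,560),99),("grip start",(278,424),99),("lug tip",(303,157),112),("tab",(262,352),135)]:
    p=P(c,z); v=(p-ax)[:2]; print(n,p,np.hypot(*v),np.degrees(np.arctan2(v[1],v[0])))
```

```text
axis [631.52960892 -18.32931815 115.        ] posts [555.63298098  48.78020196 103.        ] [568.4413417 -95.5026332 103.       ]
101.31133116637936 138.51615654620613
99.67873402808006 -129.2655900808073
mid ang -175.85848241202112
grip end [415.37486663 -33.91019339  99.        ] 216.71556541030813 -175.87713389777377
grip start [502.62371771 -27.62492243  99.        ] 129.24061686702387 -175.87545167302045
lug tip [673.49472283 -46.053328   112.        ] 50.296038687465526 -33.450514739449865
tab [546.85808269 -17.15721441 135.        ] 84.67963853351603 179.2069080246578
```

```bash
R='{"x":-477,"z":-520,"y":0,"grip":40}'; python3 -m jog '[{"x":-160,"z":-174,"grip":40},{"x":-160,"z":-174,"grip":40},{"x":-160,"z":-174,"grip":40},{"x":-160,"z":-174,"grip":40},{"x":-160,"z":-174,"grip":40}]'
```

```text
$[0]: bad value
```

```bash
python3 -m jog '[{"x":-160,"y":0,"z":-174,"ax":0,"ay":0,"az":0,"grip":40},{"x":-160,"y":0,"z":-174,"ax":0,"ay":0,"az":0,"grip":40},{"x":-160,"y":0,"z":-174,"ax":0,"ay":0,"az":0,"grip":40},{"x":-160,"y":0,"z":-174,"ax":0,"ay":0,"az":0,"grip":40},{"x":-160,"y":0,"z":-174,"ax":0,"ay":0,"az":0,"grip":40}]'
```

```text
clock: 0.8
eef_pos: [333.3, 396.9, 242.5]
tool_rot: [-1.572, 0.001, 1.217]
force: [-0.5, 0.1, 0.7]
width: 39.8
```

```bash
python3 -m jog '[{"x":-160,"y":0,"z":-174,"ax":0,"ay":0,"az":0,"grip":40},{"x":-160,"y":0,"z":-174,"ax":0,"ay":0,"az":0,"grip":40},{"x":-160,"y":0,"z":-174,"ax":0,"ay":0,"az":0,"grip":40},{"x":-160,"y":0,"z":-174,"ax":0,"ay":0,"az":0,"grip":40},{"x":-160,"y":0,"z":-174,"ax":0,"ay":0,"az":0,"grip":40}]'; python3 -m jog '[{"x":-158,"y":0,"z":-171,"ax":0,"ay":-0.425,"az":0,"grip":40},{"x":-158,"y":0,"z":-171,"ax":0,"ay":-0.425,"az":0,"grip":40},{"x":-158,"y":0,"z":-171,"ax":0,"ay":-0.425,"az":0,"grip":40},{"x":-158,"y":0,"z":-171,"ax":0,"ay":-0.425,"az":0,"grip":40},{"x":-158,"y":0,"z":-171,"ax":0,"ay":-0.425,"az":0,"grip":40}]'
python3 - <<'E'
from cell import *; from h import *
s=read_state();print(s['qpos'],s['eef_pos'],s['tool_rot'])
d=get_image("wrist"); cv2.imwrite("pics/w1.png",d["color"][:,:,::-1])
for p in [(547,-17,135),(547,-17,103),(631.5,-18.3,115),(462,-30.6,99)]: print(p,proj(d,p))
d=get_image("top"); crop(d,270,140,370,250,5.4,"pics/t2.png")
E
```

```text
clock: 1.3
eef_pos: [441.5, 186.9, 242.6]
tool_rot: [-1.572, 0.0, 1.217]
force: [0.5, 1.1, -0.5]
width: 39.9
clock: 1.8
eef_pos: [547.5, -20.6, 242.5]
tool_rot: [-1.572, 0.001, 1.642]
force: [0.3, 0.4, 0.2]
width: 40.3
[-0.00355089  0.48044992 -0.0157577   1.80534546  0.01089395  0.85495937
  1.6175025 ] [547.53849095 -20.56063662 242.47740634] [-1.57166269e+00  9.85329636e-04  1.64216913e+00]
(547, -17, 135) [322.08879862 197.35232246]
(547, -17, 103) [321.6937672  187.04136629]
(631.5, -18.3, 115) [314.44496084 267.47164259]
(462, -30.6, 99) [313.84028553  95.40957417]
```

View pics/w1.png

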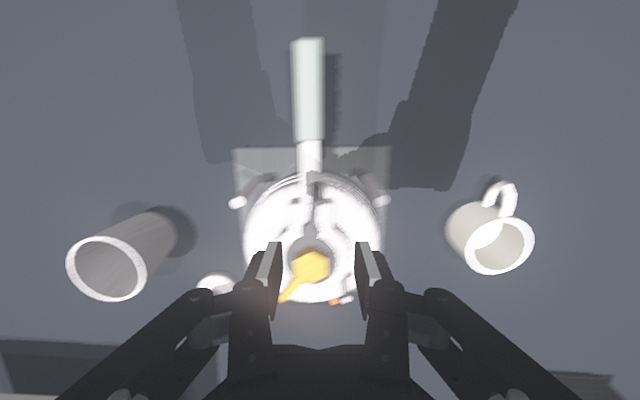

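Run:
```python
from cell import *; from h import *
s=read_state();print(s['eef_pos'],s['tool_rot'])
d=get_image("wrist"); crop(d,220,20,420,320,2,"pics/w2.png")
for p in [(547,-17,135),(547,-17,103),(631.5,-18.3,115),(462,-30.6,99)]: print(p,proj(d,p))
```

```text
[548.53781715 -24.15795777 242.30944699] [-1.57277735  0.0040253   1.63507252]
(547, -17, 135) [326.62269036 196.46008522]
(547, -17, 103) [325.84054971 186.19316163]
(631.5, -18.3, 115) [318.90674572 266.79156945]
(462, -30.6, 99) [317.68611149  94.37154777]
```

View pics/w2.png

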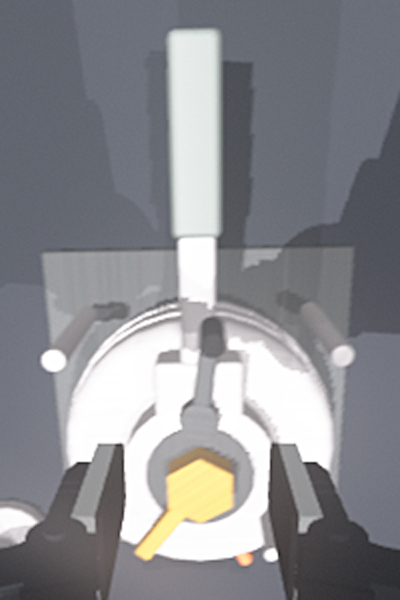

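View pics/t2.png

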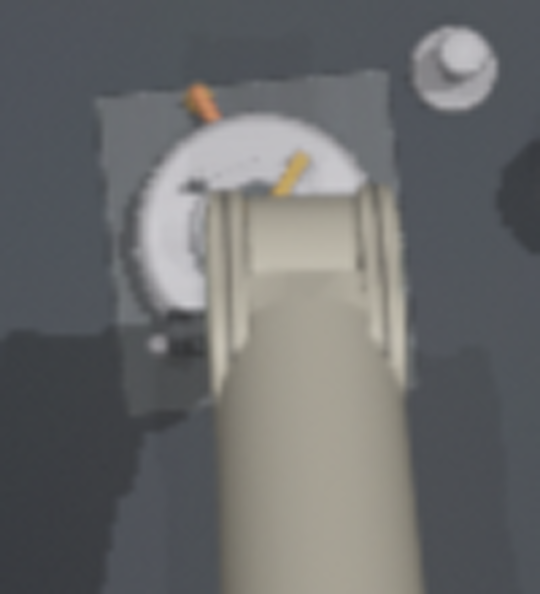

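```bash
python3 -m jog '[{"x":0,"y":0,"z":0,"ax":0,"ay":0,"az":0,"grip":40},{"x":0,"y":0,"z":0,"ax":0,"ay":0,"az":0,"grip":40},{"x":0,"y":0,"z":0,"ax":0,"ay":0,"az":0,"grip":40}]'
python3 - <<'E'
from cell import *; from h import *
s=read_state();print(s['eef_pos'],s['tool_rot'],s['qd'])
d=get_image("wrist"); crop(d,250,20,390,300,2.1,"pics/w3.png")
for p in [(547,-17,135),(547,-17,103),(631.5,-18.3,115),(462,-30.6,99)]: print(p,proj(d,p))
E
```

```text
clock: 2.25
eef_pos: [546.1, -15.1, 242.4]
tool_rot: [-1.571, -0.001, 1.648]
force: [0.7, 0.1, 0.5]
width: 40.0
[546.08965875 -15.11946669 242.41096352] [-1.57065384e+00 -6.03637291e-04  1.64767498e+00] [-0.00086255  0.00038373  0.00587441 -0.00212941  0.00177493 -0.00083909
 -0.00044099]
(547, -17, 135) [315.7074247  198.60790186]
(547, -17, 103) [315.94386116 188.20458243]
(631.5, -18.3, 115) [308.57434053 268.49499884]
(462, -30.6, 99) [308.0913973   96.74970344]
```

View pics/w3.png

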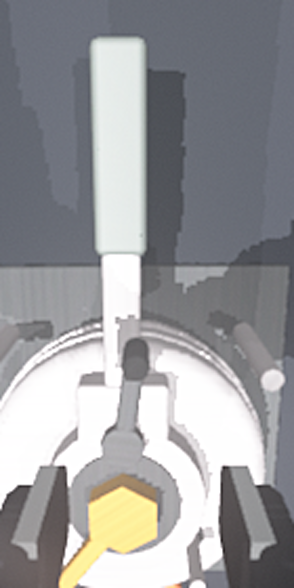

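```bash
python3 -m jog '[{"x":-1,"y":40,"z":0,"ax":0,"ay":0,"az":0,"grip":40},{"x":-1,"y":75,"z":0,"ax":0,"ay":0,"az":0,"grip":40},{"x":-1,"y":105,"z":0,"ax":0,"ay":0,"az":0,"grip":40},{"x":-1,"y":122,"z":0,"ax":0,"ay":0,"az":0,"grip":40},{"x":-1,"y":122,"z":0,"ax":0,"ay":0,"az":0,"grip":40}]'
python3 -m jog '[{"x":0,"y":0,"z":0,"ax":0,"ay":0,"az":0,"grip":40},{"x":0,"y":0,"z":0,"ax":0,"ay":0,"az":0,"grip":40}]'
python3 - <<'E'
from cell import *; from h import *
d=get_image("wrist"); cv2.imwrite("pics/w4.png",d["color"][:,:,::-1])
d=get_image("scene"); crop(d,260,150,380,240,6.6,"pics/s2.png")
E
```

```text
clock: 2.8
eef_pos: [544.6, -17.0, 118.1]
tool_rot: [-1.566, -0.001, 1.646]
force: [-0.5, -0.7, 0.3]
width: 40.1
clock: 3.0
eef_pos: [547.5, -17.5, 121.6]
tool_rot: [-1.573, 0.0, 1.645]
force: [0.6, -0.7, -0.5]
width: 40.1
```

View pics/w4.png

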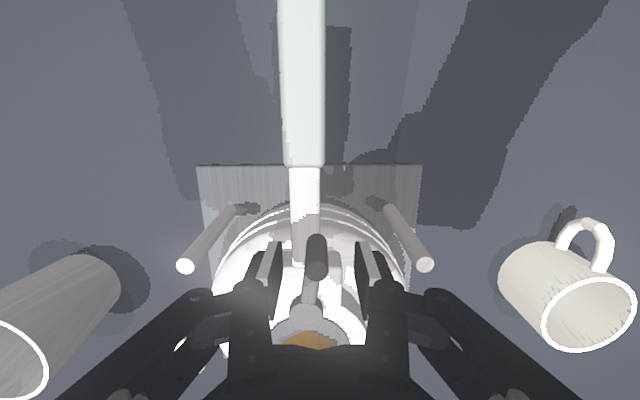

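View pics/s2.png

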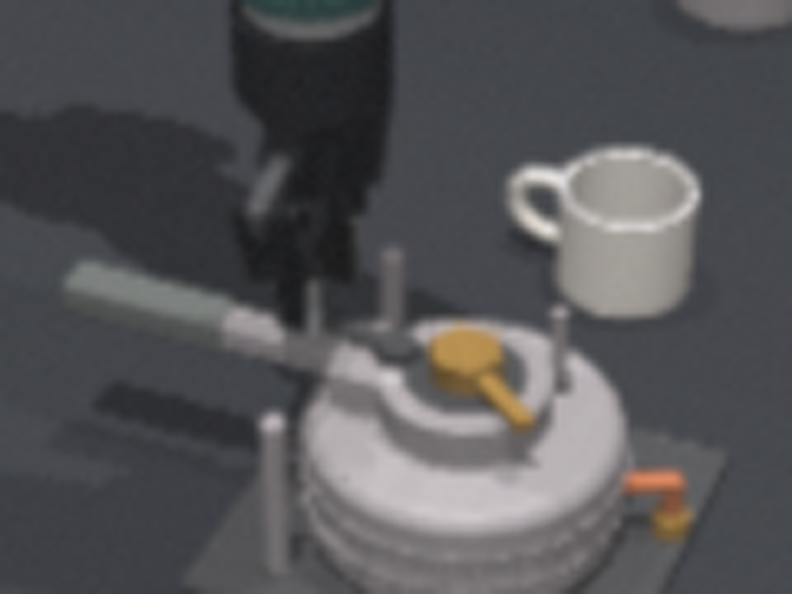

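```bash
python3 -m jog '[{"x":-5,"y":0,"z":0,"ax":0,"ay":0,"az":0,"grip":40},{"x":-9,"y":0,"z":0,"ax":0,"ay":0,"az":0,"grip":40},{"x":-11,"y":0,"z":0,"ax":0,"ay":0,"az":0,"grip":40},{"x":-13,"y":0,"z":0,"ax":0,"ay":0,"az":0,"grip":40},{"x":-14,"y":0,"z":0,"ax":0,"ay":0,"az":0,"grip":40}]'
python3 -m jog '[{"x":-1,"y":0,"z":0,"ax":0,"ay":0,"az":0,"grip":40},{"x":-2,"y":0,"z":0,"ax":0,"ay":0,"az":0,"grip":40},{"x":-3,"y":0,"z":0,"ax":0,"ay":0,"az":0,"grip":40}]'
```

```text
clock: 3.6
eef_pos: [547.6, -32.2, 120.3]
tool_rot: [-1.571, 0.0, 1.644]
force: [-0.5, -0.7, 0.0]
width: 40.1
clock: 3.9
eef_pos: [547.5, -34.3, 120.2]
tool_rot: [-1.57, -0.001, 1.646]
force: [-1.3, 1.2, -0.2]
width: 40.2
```

```bash
python3 -m jog '[{"x":-1,"y":0,"z":0,"ax":0,"ay":0,"az":0,"grip":40},{"x":-2,"y":0,"z":0,"ax":0,"ay":0,"az":0,"grip":40},{"x":-3,"y":0,"z":0,"ax":0,"ay":0,"az":0,"grip":40}]'
python3 - <<'E'
from cell import *; from h import *
d=get_image("wrist"); crop(d,200,150,440,350,3,"pics/w5.png")
E
```

```text
clock: 4.2
eef_pos: [548.1, -37.9, 120.3]
tool_rot: [-1.571, 0.0, 1.645]
force: [-0.4, 0.3, -0.1]
width: 40.1
```

View pics/w5.png

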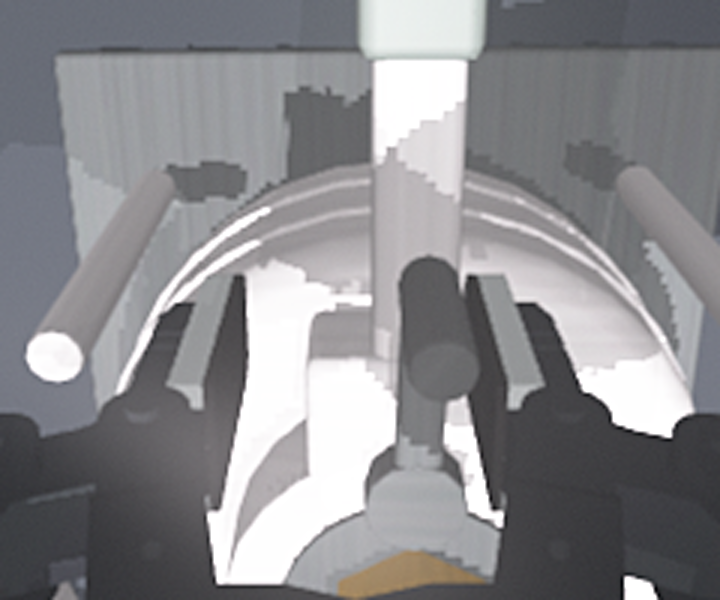

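```bash
python3 -m jog '[{"x":-1,"y":0,"z":0,"ax":0,"ay":0,"az":0,"grip":40},{"x":-2,"y":0,"z":0,"ax":0,"ay":0,"az":0,"grip":40},{"x":-3,"y":0,"z":0,"ax":0,"ay":0,"az":0,"grip":40},{"x":-4,"y":0,"z":0,"ax":0,"ay":0,"az":0,"grip":40}]'
python3 -m jog '[{"x":-1,"y":0,"z":0,"ax":0,"ay":0,"az":0,"grip":40},{"x":-2,"y":0,"z":0,"ax":0,"ay":0,"az":0,"grip":40},{"x":-3,"y":0,"z":0,"ax":0,"ay":0,"az":0,"grip":40},{"x":-4,"y":0,"z":0,"ax":0,"ay":0,"az":0,"grip":40}]'
python3 - <<'E'
from cell import *; from h import *
d=get_image("wrist"); crop(d,200,150,440,350,3,"pics/w6.png")
E
```

```text
clock: 4.65
eef_pos: [548.4, -42.0, 120.3]
tool_rot: [-1.571, 0.0, 1.645]
force: [0.5, 0.6, -0.7]
width: 39.8
clock: 5.05
eef_pos: [548.6, -45.8, 120.3]
tool_rot: [-1.571, -0.0, 1.645]
force: [-0.3, -0.2, 0.3]
width: 40.3
```

View pics/w6.png

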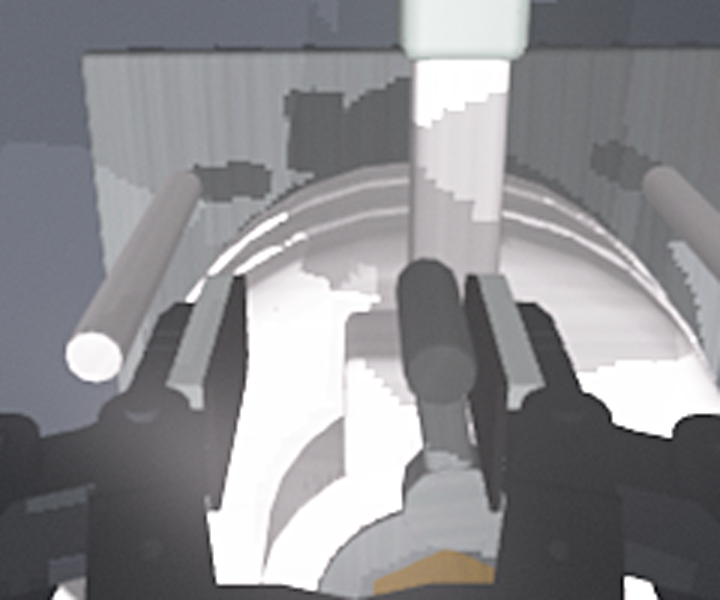

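```bash
python3 -m jog '[{"x":-1,"y":0,"z":0,"ax":0,"ay":0,"az":0,"grip":40},{"x":-2,"y":0,"z":0,"ax":0,"ay":0,"az":0,"grip":40},{"x":-3,"y":0,"z":0,"ax":0,"ay":0,"az":0,"grip":40},{"x":-3,"y":0,"z":0,"ax":0,"ay":0,"az":0,"grip":40}]'
python3 - <<'E'
from cell import *; from h import *
d=get_image("wrist"); crop(d,200,150,440,350,3,"pics/w7.png")
E
```

```text
clock: 5.5
eef_pos: [548.7, -47.5, 120.2]
tool_rot: [-1.57, -0.001, 1.646]
force: [-0.9, 4.9, 0.8]
width: 40.3
```

View pics/w7.png

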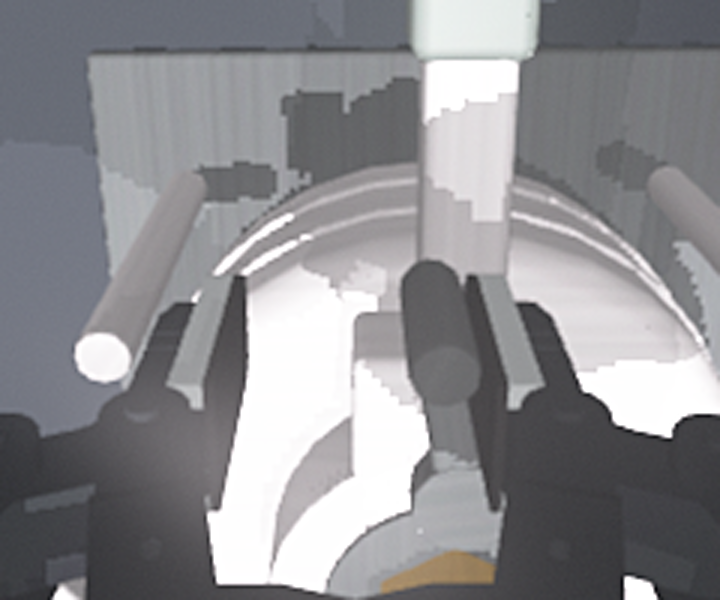

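```bash
python3 -m jog '[{"x":5,"y":0,"z":0,"ax":0,"ay":0,"az":0,"grip":40},{"x":12,"y":0,"z":0,"ax":0,"ay":0,"az":0,"grip":40},{"x":12,"y":-30,"z":0,"ax":0,"ay":0,"az":0,"grip":40},{"x":25,"y":-70,"z":0,"ax":0,"ay":0,"az":0,"grip":40},{"x":25,"y":-90,"z":0,"ax":0,"ay":0,"az":0,"grip":40}]'
python3 -m jog '[{"x":0,"y":0,"z":0,"ax":0,"ay":0,"az":0,"grip":40},{"x":0,"y":0,"z":0,"ax":0,"ay":0,"az":0,"grip":40},{"x":0,"y":0,"z":0,"ax":0,"ay":0,"az":0,"grip":40}]'
python3 - <<'E'
from cell import *; from h import *
d=get_image("wrist"); crop(d,220,20,420,320,2,"pics/w8.png")
u=np.array([-np.cos(.0723),-np.sin(.0723)]);n=np.array([np.sin(.0723),-np.cos(.0723)]) # n: -y of spanner
A=np.array([631.5,-18.3])
for k in (-7,0,7):
  for z in(103,135):
    p=A+86*u+k*n; q=proj(d,(*p,z)); print(k,z,q,(q-[220,20])*2)
for r in (130,210):
    q=proj(d,(*(A+r*u),99)); print(r,(q-[220,20])*2)
E
```

```text
clock: 6.05
eef_pos: [548.3, -22.3, 213.0]
tool_rot: [-1.575, 0.0, 1.647]
force: [-0.1, -0.5, 0.4]
width: 39.6
clock: 6.35
eef_pos: [546.1, -24.2, 209.2]
tool_rot: [-1.569, 0.0, 1.644]
force: [0.6, -0.5, 0.5]
width: 39.8
-7 103 [325.56343346 198.00662924] [211.12686692 356.01325849]
-7 135 [326.57038777 211.15769565] [213.14077554 382.3153913 ]
0 103 [317.63064978 197.99024379] [195.26129956 355.98048758]
0 135 [317.55328137 211.13907133] [195.10656275 382.27814267]
7 103 [309.6978652  197.97385833] [179.39573039 355.94771666]
7 135 [308.53617381 211.12044702] [177.07234762 382.24089404]
130 [195.4402587  254.50945394]
210 [195.78837668  42.83781732]
```

View pics/w8.png

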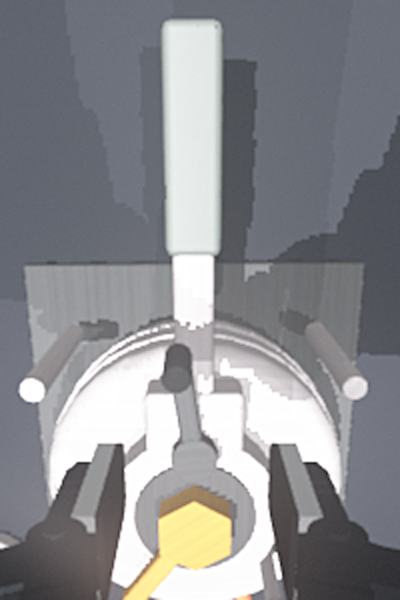

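```bash
python3 -m jog '[{"x":0,"y":0,"z":45,"ax":0,"ay":0,"az":0,"grip":36},{"x":0,"y":0,"z":85,"ax":0,"ay":0,"az":0,"grip":36},{"x":0,"y":20,"z":85,"ax":0,"ay":0,"az":0,"grip":36},{"x":0,"y":60,"z":85,"ax":0,"ay":0,"az":0,"grip":36},{"x":0,"y":70,"z":85,"ax":0,"ay":0,"az":0,"grip":36}]'
python3 -m jog '[{"x":0,"y":0,"z":0,"ax":0,"ay":0,"az":0,"grip":36},{"x":0,"y":0,"z":0,"ax":0,"ay":0,"az":0,"grip":36},{"x":0,"y":0,"z":0,"ax":0,"ay":0,"az":0,"grip":36}]'
python3 - <<'E'
from cell import *; from h import *
d=get_image("wrist"); crop(d,170,20,470,320,2,"pics/w9.png")
E
```

```text
clock: 6.9
eef_pos: [459.4, -30.2, 137.3]
tool_rot: [-1.564, -0.001, 1.645]
force: [-0.1, 0.2, -0.6]
width: 36.1
clock: 7.2
eef_pos: [463.2, -30.1, 141.2]
tool_rot: [-1.573, 0.0, 1.645]
force: [0.2, -0.9, -0.6]
width: 35.9
```

View pics/w9.png

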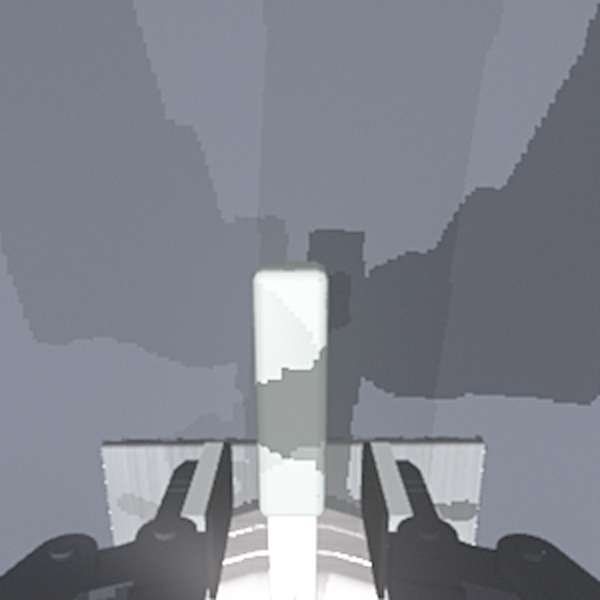

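```bash
python3 -m jog '[{"x":-1.5,"y":20,"z":0,"ax":0,"ay":0,"az":0,"grip":36},{"x":-1.5,"y":40,"z":0,"ax":0,"ay":0,"az":0,"grip":36},{"x":-1.5,"y":50,"z":0,"ax":0,"ay":0,"az":0,"grip":36},{"x":-1.5,"y":50,"z":0,"ax":0,"ay":0,"az":0,"grip":36},{"x":-1.5,"y":50,"z":0,"ax":0,"ay":0,"az":0,"grip":36}]'
python3 - <<'E'
from cell import *; from h import *
d=get_image("scene"); crop(d,240,130,360,220,6.6,"pics/s3.png")
import numpy as np
# planned arc: rows relative in tool frame, per step of 0.1 rad CCW, radius from axis to TCP
s=read_state(); print(s['eef_pos'],s['tool_rot'],s['force'])
for th in (.05,.1,.15,.2,.25,.3,.4,.5):
    print(th,'x',-170*np.sin(th),'z',-170*(1-np.cos(th)),'ay',-th)
E
```

```text
clock: 7.75
eef_pos: [462.7, -31.5, 90.8]
tool_rot: [-1.572, 0.0, 1.645]
force: [0.3, 0.8, 0.2]
width: 35.8
[462.94987239 -31.56674427  91.05851862] [-1.57217210e+00  1.10003097e-04  1.64499499e+00] [ 0.07646475 -0.33577972  0.05844529]
0.05 x -8.496458776015317 z -0.21245573285573194 ay -0.05
0.1 x -16.971680829960786 z -0.8492919027356105 ay -0.1
0.15 x -25.404482520511866 z -1.9089167508728189 ay -0.15
0.2 x -33.77378623516041 z -3.3886817669889235 ay -0.2
0.25 x -42.0586730732689 z -5.2848883091903955 ay -0.25
0.3 x -50.238435132427725 z -7.592796848646984 ay -0.3
0.4 x -66.20111819247059 z -13.419631019509533 ay -0.4
0.5 x -81.5023415627145 z -20.81096447863663 ay -0.5
```

View pics/s3.png

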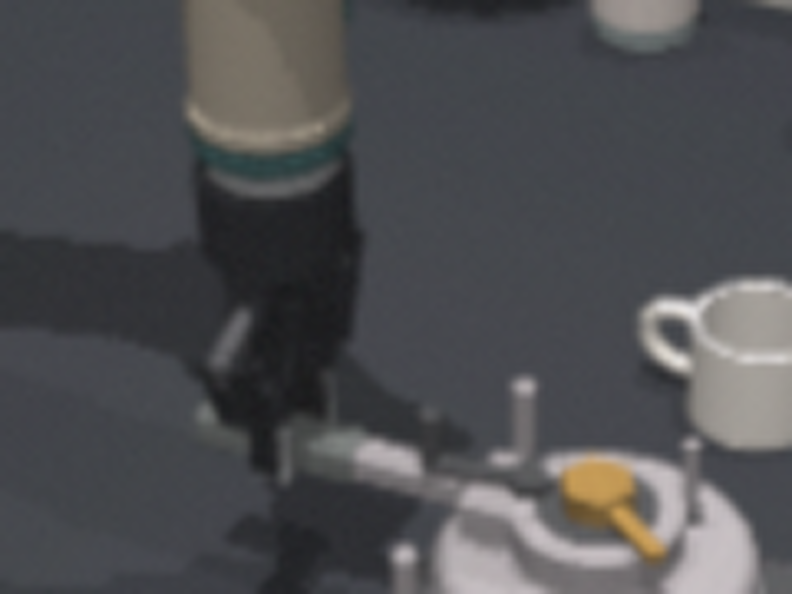

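```bash
python3 -m jog '[{"x":-5.1,"y":0,"z":-0.1,"ax":0,"ay":-0.03,"az":0,"grip":36},{"x":-10.2,"y":0,"z":-0.3,"ax":0,"ay":-0.06,"az":0,"grip":36},{"x":-15.3,"y":0,"z":-0.7,"ax":0,"ay":-0.09,"az":0,"grip":36},{"x":-20.4,"y":0,"z":-1.2,"ax":0,"ay":-0.12,"az":0,"grip":36},{"x":-25.4,"y":0,"z":-1.9,"ax":0,"ay":-0.15,"az":0,"grip":36}]'
python3 -m jog '[{"x":-5.1,"y":0,"z":-0.1,"ax":0,"ay":-0.03,"az":0,"grip":36},{"x":-10.2,"y":0,"z":-0.3,"ax":0,"ay":-0.06,"az":0,"grip":36},{"x":-15.3,"y":0,"z":-0.7,"ax":0,"ay":-0.09,"az":0,"grip":36},{"x":-20.4,"y":0,"z":-1.2,"ax":0,"ay":-0.12,"az":0,"grip":36},{"x":-25.4,"y":0,"z":-1.9,"ax":0,"ay":-0.15,"az":0,"grip":36}]'
```

```text
clock: 8.3
eef_pos: [466.5, -57.1, 90.5]
tool_rot: [-1.572, -0.0, 1.797]
force: [0.1, 2.6, 1.2]
width: 36.3
clock: 8.8
eef_pos: [473.3, -79.8, 90.2]
tool_rot: [-1.571, -0.002, 1.949]
force: [-0.5, 7.3, 2.1]
width: 36.1
```

```bash
python3 -m jog '[{"x":-5.1,"y":0,"z":-0.1,"ax":0,"ay":-0.03,"az":0,"grip":36},{"x":-10.2,"y":0,"z":-0.3,"ax":0,"ay":-0.06,"az":0,"grip":36},{"x":-15.3,"y":0,"z":-0.7,"ax":0,"ay":-0.09,"az":0,"grip":36},{"x":-20.4,"y":0,"z":-1.2,"ax":0,"ay":-0.12,"az":0,"grip":36},{"x":-25.4,"y":0,"z":-1.9,"ax":0,"ay":-0.15,"az":0,"grip":36}]'
python3 -m jog '[{"x":-5.1,"y":0,"z":-0.1,"ax":0,"ay":-0.03,"az":0,"grip":36},{"x":-10.2,"y":0,"z":-0.3,"ax":0,"ay":-0.06,"az":0,"grip":36},{"x":-15.3,"y":0,"z":-0.7,"ax":0,"ay":-0.09,"az":0,"grip":36},{"x":-20.4,"y":0,"z":-1.2,"ax":0,"ay":-0.12,"az":0,"grip":36},{"x":-25.4,"y":0,"z":-1.9,"ax":0,"ay":-0.15,"az":0,"grip":36}]'
python3 - <<'E'
from cell import *; from h import *
d=get_image("wrist"); cv2.imwrite("pics/w10.png",d["color"][:,:,::-1])
d=get_image("scene"); crop(d,240,130,380,230,5.7,"pics/s4.png")
d=get_image("top"); crop(d,270,140,370,250,5.4,"pics/t3.png")
E
```

```text
clock: 9.3
eef_pos: [484.2, -102.3, 90.2]
tool_rot: [-1.571, -0.003, 2.099]
force: [-0.2, 7.8, 3.3]
width: 36.0
clock: 9.8
eef_pos: [498.2, -123.1, 90.1]
tool_rot: [-1.571, -0.003, 2.249]
force: [-1.9, 8.5, 3.5]
width: 35.8
```

View pics/w10.png

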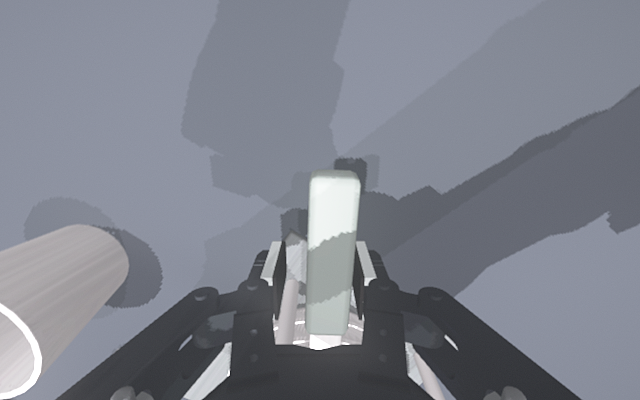

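View pics/s4.png

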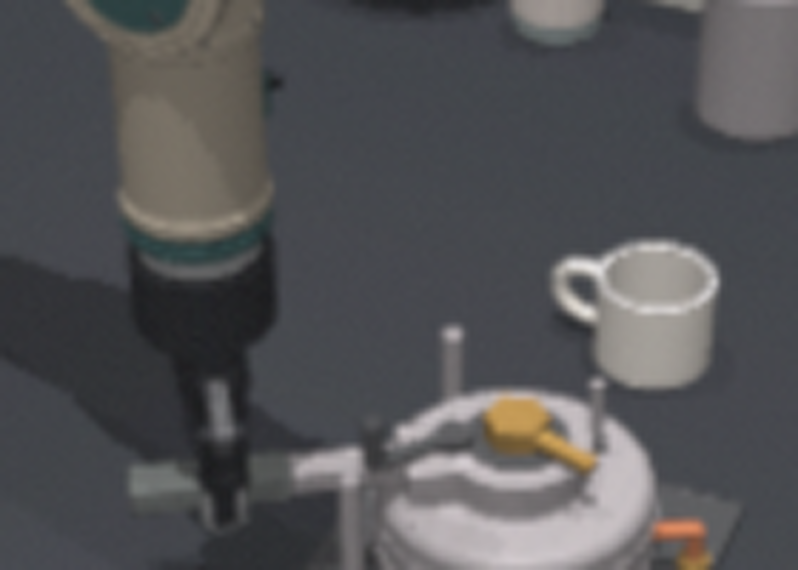

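View pics/t3.png

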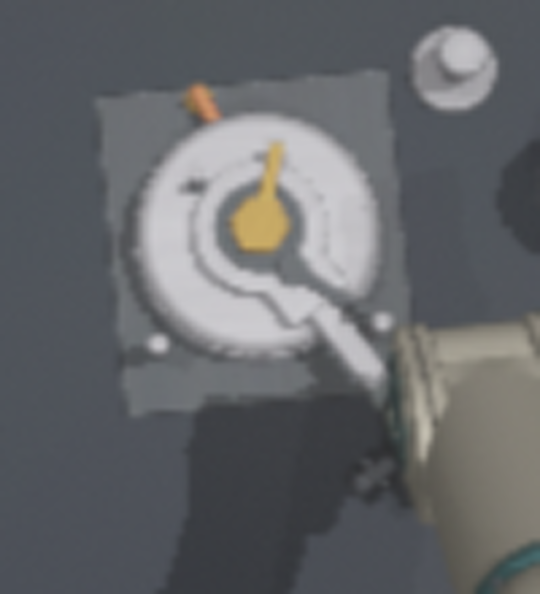

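```bash
for i in 1 2; do python3 -m jog '[{"x":8.5,"y":0,"z":-0.2,"ax":0,"ay":0.05,"az":0,"grip":36},{"x":17,"y":0,"z":-0.8,"ax":0,"ay":0.1,"az":0,"grip":36},{"x":25.4,"y":0,"z":-1.9,"ax":0,"ay":0.15,"az":0,"grip":36},{"x":33.8,"y":0,"z":-3.4,"ax":0,"ay":0.2,"az":0,"grip":36},{"x":42.1,"y":0,"z":-5.3,"ax":0,"ay":0.25,"az":0,"grip":36}]'; done
```

```text
clock: 10.45
eef_pos: [476.6, -91.7, 90.1]
tool_rot: [-1.569, 0.003, 1.992]
force: [0.5, -3.1, -1.6]
width: 36.3
clock: 10.95
eef_pos: [463.1, -50.7, 90.0]
tool_rot: [-1.568, 0.002, 1.742]
force: [-0.1, -3.4, 0.1]
width: 36.0
```

```bash
python3 -m jog '[{"x":8.5,"y":0,"z":-0.2,"ax":0,"ay":0.05,"az":0,"grip":36},{"x":17,"y":0,"z":-0.8,"ax":0,"ay":0.1,"az":0,"grip":36},{"x":25.4,"y":0,"z":-1.9,"ax":0,"ay":0.15,"az":0,"grip":36},{"x":33.8,"y":0,"z":-3.4,"ax":0,"ay":0.2,"az":0,"grip":36},{"x":42.1,"y":0,"z":-5.3,"ax":0,"ay":0.25,"az":0,"grip":36}]'
python3 -m jog '[{"x":8.5,"y":0,"z":-0.2,"ax":0,"ay":0.05,"az":0,"grip":36},{"x":17,"y":0,"z":-0.8,"ax":0,"ay":0.1,"az":0,"grip":36},{"x":25.4,"y":0,"z":-1.9,"ax":0,"ay":0.15,"az":0,"grip":36},{"x":33.8,"y":0,"z":-3.4,"ax":0,"ay":0.2,"az":0,"grip":36},{"x":42.1,"y":0,"z":-5.3,"ax":0,"ay":0.25,"az":0,"grip":36}]'
python3 - <<'E'
from cell import *; from h import *
d=get_image("wrist"); cv2.imwrite("pics/w11.png",d["color"][:,:,::-1])
E
```

```text
clock: 11.45
eef_pos: [460.5, -8.7, 90.0]
tool_rot: [-1.567, 0.003, 1.491]
force: [-1.4, -3.4, 0.2]
width: 36.0
clock: 11.95
eef_pos: [468.6, 33.6, 89.9]
tool_rot: [-1.567, 0.004, 1.242]
force: [-2.7, -2.6, 0.7]
width: 36.0
```

View pics/w11.png

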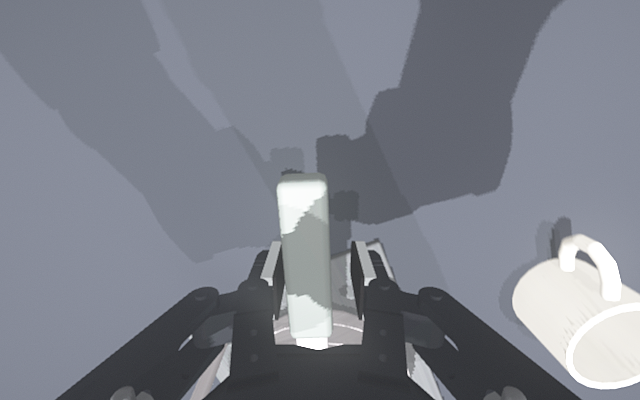

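```bash
python3 -m jog '[{"x":8.5,"y":0,"z":-0.2,"ax":0,"ay":0.05,"az":0,"grip":36},{"x":17,"y":0,"z":-0.8,"ax":0,"ay":0.1,"az":0,"grip":36},{"x":25.4,"y":0,"z":-1.9,"ax":0,"ay":0.15,"az":0,"grip":36},{"x":30.5,"y":0,"z":-2.7,"ax":0,"ay":0.18,"az":0,"grip":36},{"x":35.5,"y":0,"z":-3.7,"ax":0,"ay":0.21,"az":0,"grip":36}]'
python3 - <<'E'
from cell import *; from h import *
d=get_image("top"); crop(d,270,140,370,250,5.4,"pics/t4.png")
E
```

```text
clock: 12.5
eef_pos: [484.1, 66.6, 89.9]
tool_rot: [-1.569, 0.003, 1.033]
force: [-4.3, -2.1, -0.1]
width: 36.1
```

View pics/t4.png

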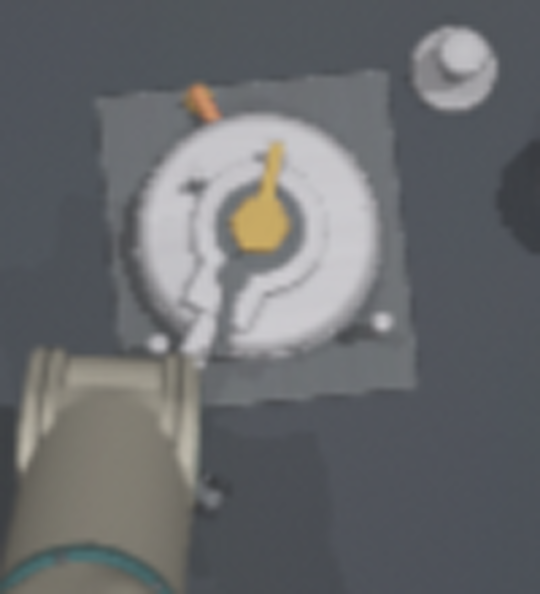

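```bash
for i in 1 2 3; do python3 -m jog '[{"x":-8.5,"y":0,"z":-0.2,"ax":0,"ay":-0.05,"az":0,"grip":36},{"x":-17,"y":0,"z":-0.8,"ax":0,"ay":-0.1,"az":0,"grip":36},{"x":-25.4,"y":0,"z":-1.9,"ax":0,"ay":-0.15,"az":0,"grip":36},{"x":-33.8,"y":0,"z":-3.4,"ax":0,"ay":-0.2,"az":0,"grip":36},{"x":-42.1,"y":0,"z":-5.3,"ax":0,"ay":-0.25,"az":0,"grip":36}]'; done
python3 - <<'E'
from cell import *; from h import *
d=get_image("top"); crop(d,270,140,370,250,5.4,"pics/t5.png")
E
```

```text
clock: 13.05
eef_pos: [470.8, 32.1, 90.6]
tool_rot: [-1.574, -0.005, 1.29]
force: [1.2, 7.1, -3.2]
width: 36.0
clock: 13.55
eef_pos: [462.9, -9.9, 90.5]
tool_rot: [-1.573, -0.004, 1.541]
force: [-1.4, 7.7, 0.7]
width: 35.9
clock: 14.05
eef_pos: [465.9, -52.4, 90.4]
tool_rot: [-1.572, -0.003, 1.79]
force: [-3.2, 7.2, 1.8]
width: 36.3
```

View pics/t5.png

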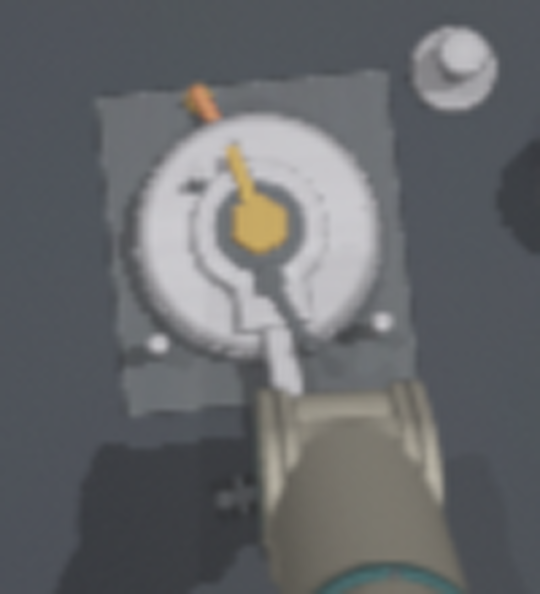

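```bash
python3 -m jog '[{"x":-5.1,"y":0,"z":-0.1,"ax":0,"ay":-0.03,"az":0,"grip":36},{"x":-10.2,"y":0,"z":-0.3,"ax":0,"ay":-0.06,"az":0,"grip":36},{"x":-15.3,"y":0,"z":-0.7,"ax":0,"ay":-0.09,"az":0,"grip":36},{"x":-20.4,"y":0,"z":-1.2,"ax":0,"ay":-0.12,"az":0,"grip":36},{"x":-25.4,"y":0,"z":-1.9,"ax":0,"ay":-0.15,"az":0,"grip":36}]'
python3 -m jog '[{"x":-3.4,"y":0,"z":0,"ax":0,"ay":-0.02,"az":0,"grip":36},{"x":-6.8,"y":0,"z":-0.1,"ax":0,"ay":-0.04,"az":0,"grip":36},{"x":-10.2,"y":0,"z":-0.3,"ax":0,"ay":-0.06,"az":0,"grip":36},{"x":-13.6,"y":0,"z":-0.5,"ax":0,"ay":-0.08,"az":0,"grip":36},{"x":-15.3,"y":0,"z":-0.7,"ax":0,"ay":-0.09,"az":0,"grip":36}]'
python3 - <<'E'
from cell import *; from h import *
d=get_image("top"); crop(d,285,150,345,205,10,"pics/t6.png")
d=get_image("scene"); crop(d,300,180,360,225,12,"pics/s6.png")
E
```

```text
clock: 14.6
eef_pos: [472.8, -77.0, 90.4]
tool_rot: [-1.571, -0.003, 1.939]
force: [-3.6, 7.6, 2.6]
width: 35.9
clock: 15.1
eef_pos: [478.8, -91.3, 90.4]
tool_rot: [-1.571, -0.003, 2.027]
force: [-3.4, 5.4, 3.4]
width: 36.1
```

View pics/t6.png

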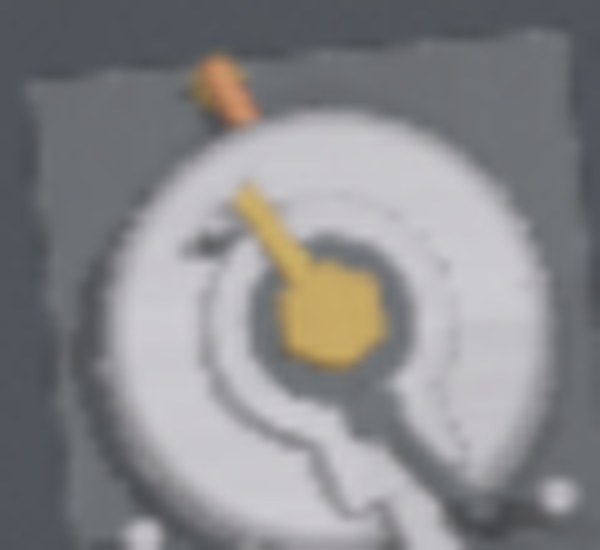

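View pics/s6.png

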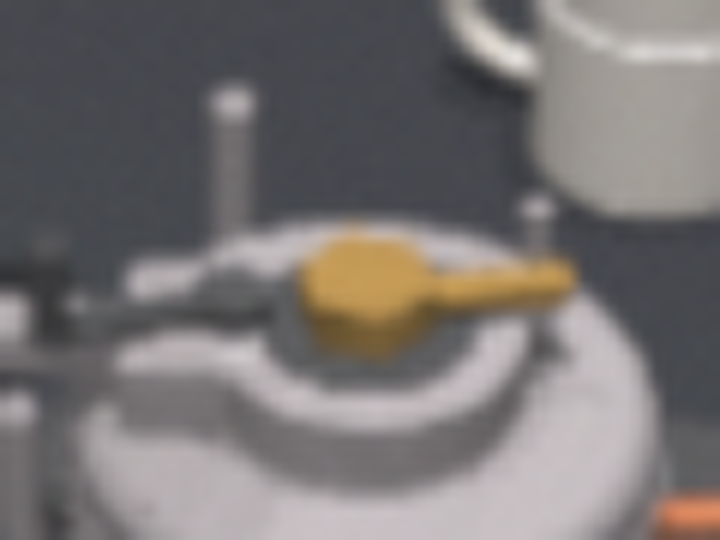

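```bash
python3 -m jog '[{"x":-1.7,"y":0,"z":0,"ax":0,"ay":-0.01,"az":0,"grip":36},{"x":-3.4,"y":0,"z":0,"ax":0,"ay":-0.02,"az":0,"grip":36},{"x":-5.1,"y":0,"z":-0.1,"ax":0,"ay":-0.03,"az":0,"grip":36},{"x":-6.8,"y":0,"z":-0.1,"ax":0,"ay":-0.04,"az":0,"grip":36}]'
python3 -m jog '[{"x":-1.7,"y":0,"z":0,"ax":0,"ay":-0.01,"az":0,"grip":36},{"x":-3.4,"y":0,"z":0,"ax":0,"ay":-0.02,"az":0,"grip":36}]'
```

```text
clock: 15.6
eef_pos: [481.7, -97.1, 90.4]
tool_rot: [-1.571, -0.003, 2.068]
force: [-2.9, 6.2, 2.7]
width: 36.0
clock: 15.8
eef_pos: [483.4, -100.1, 90.4]
tool_rot: [-1.571, -0.003, 2.088]
force: [-4.1, 7.1, 2.9]
width: 36.3
```

```bash
for i in 1 2; do python3 -m jog '[{"x":-1.2,"y":0,"z":0,"ax":0,"ay":-0.007,"az":0,"grip":36},{"x":-2.4,"y":0,"z":0,"ax":0,"ay":-0.014,"az":0,"grip":36}]'; done
```

```text
clock: 16.0
eef_pos: [484.5, -102.2, 90.4]
tool_rot: [-1.571, -0.003, 2.101]
force: [-3.4, 6.2, 2.6]
width: 36.3
clock: 16.2
eef_pos: [485.7, -104.3, 90.4]
tool_rot: [-1.571, -0.003, 2.115]
force: [-3.8, 5.9, 3.2]
width: 36.0
```

```bash
for i in 1 2; do python3 -m jog '[{"x":-1,"y":0,"z":0,"ax":0,"ay":-0.006,"az":0,"grip":36},{"x":-2,"y":0,"z":0,"ax":0,"ay":-0.012,"az":0,"grip":36}]'; done
python3 - <<'E'
from cell import *; from h import *
d=get_image("top"); crop(d,285,150,345,205,10,"pics/t7.png")
E
```

```text
clock: 16.4
eef_pos: [486.8, -106.0, 90.4]
tool_rot: [-1.572, -0.003, 2.127]
force: [-3.7, 6.6, 3.7]
width: 36.1
clock: 16.6
eef_pos: [487.8, -107.7, 90.4]
tool_rot: [-1.572, -0.003, 2.139]
force: [-3.6, 6.3, 2.6]
width: 36.2
```

View pics/t7.png

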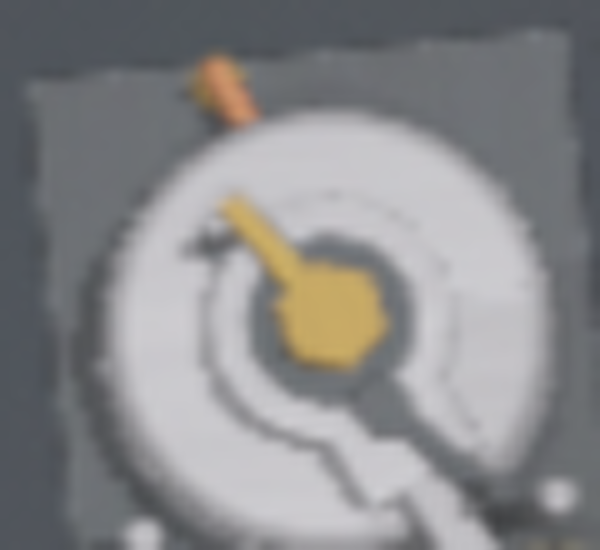

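```bash
for i in 1 2; do python3 -m jog '[{"x":-0.8,"y":0,"z":0,"ax":0,"ay":-0.005,"az":0,"grip":36},{"x":-1.6,"y":0,"z":0,"ax":0,"ay":-0.01,"az":0,"grip":36}]'; done
```

```text
clock: 16.85
eef_pos: [488.6, -109.0, 90.4]
tool_rot: [-1.572, -0.003, 2.149]
force: [-3.4, 5.9, 3.6]
width: 35.9
clock: 17.05
eef_pos: [489.5, -110.4, 90.4]
tool_rot: [-1.572, -0.003, 2.159]
force: [-4.2, 5.9, 2.9]
width: 35.7
```

```bash
for i in 1 2; do python3 -m jog '[{"x":-0.8,"y":0,"z":0,"ax":0,"ay":-0.005,"az":0,"grip":36},{"x":-1.6,"y":0,"z":0,"ax":0,"ay":-0.01,"az":0,"grip":36}]'; done
```

```text
clock: 17.25
eef_pos: [490.4, -111.7, 90.4]
tool_rot: [-1.572, -0.003, 2.169]
force: [-3.3, 6.7, 3.1]
width: 36.0
clock: 17.45
eef_pos: [491.2, -112.9, 90.4]
tool_rot: [-1.572, -0.003, 2.179]
force: [-4.2, 6.8, 3.6]
width: 36.2
```

```bash
for i in 1 2; do python3 -m jog '[{"x":-0.8,"y":0,"z":0,"ax":0,"ay":-0.005,"az":0,"grip":36},{"x":-1.6,"y":0,"z":0,"ax":0,"ay":-0.01,"az":0,"grip":36}]'; done
python3 - <<'E'
from cell import *; from h import *
d=get_image("top"); crop(d,285,150,345,205,10,"pics/t8.png")
d=get_image("scene"); crop(d,300,180,360,225,12,"pics/s8.png")
E
```

```text
clock: 17.65
eef_pos: [491.9, -113.8, 90.4]
tool_rot: [-1.571, -0.004, 2.189]
force: [-4.3, 9.1, 4.0]
width: 36.1
clock: 17.85
eef_pos: [492.5, -114.6, 90.3]
tool_rot: [-1.571, -0.005, 2.2]
force: [-6.4, 9.3, 5.1]
width: 36.1
```

View pics/t8.png

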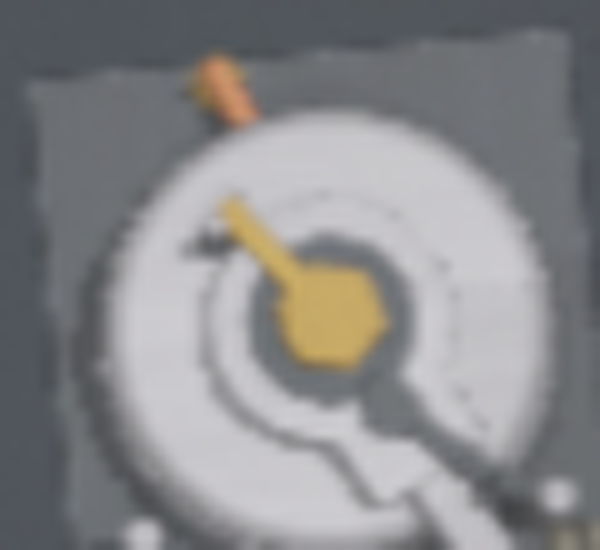

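View pics/s8.png

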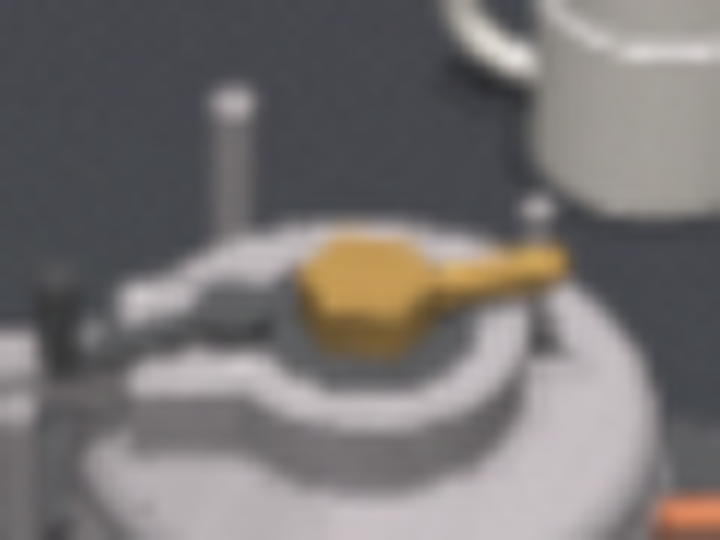

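```bash
python3 -m jog '[{"x":-0.8,"y":0,"z":0,"ax":0,"ay":-0.005,"az":0,"grip":36},{"x":-1.6,"y":0,"z":0,"ax":0,"ay":-0.01,"az":0,"grip":36}]'
cat >> h.py <<'E'
def lugang(d):
    hsv=cv2.cvtColor(d["color"],cv2.COLOR_RGB2HSV).astype(float); P=[]
    A=np.array([631.5,-18.3]); sub=cv2.resize(d["color"][150:205,285:345],None,fx=8,fy=8,interpolation=cv2.INTER_CUBIC)
    h=cv2.cvtColor(sub,cv2.COLOR_RGB2HSV); ys,xs=np.nonzero((h[...,1]>90)&(h[...,0]>17)&(h[...,0]<35))
    pts=np.array([ray(d,(285+x/8-.44,150+y/8-.44),112)[:2] for x,y in zip(xs,ys)])-A
    r=np.hypot(*pts.T); m=(r>26)&(r<60); c=pts[m].mean(0); return np.degrees(np.arctan2(c[1],c[0])), m.sum(), r[m].max()
E
python3 - <<'E'
from cell import *; from h import *
d=get_image("top"); print(lugang(d))
print(read_state()['force'])
# keeper from post images
E
```

```text
clock: 18.15
eef_pos: [493.2, -115.4, 90.3]
tool_rot: [-1.571, -0.005, 2.21]
force: [-4.9, 9.6, 5.4]
width: 35.8
(np.float64(45.6965525959872), np.int64(934), np.float64(51.86152739442655))
[-5.81004893 10.05917261  5.28960546]
```

Run:
```python
from cell import *; from h import *
d=get_image("top")
e=dict(d); e["color"]=cv2.imread("pics/top0.png")[:,:,::-1].copy(); print("start",lugang(e))
for n in ("t6","t7","t8"):
    im=cv2.imread(f"pics/{n}.png")[:,:,::-1]; c=d["color"].copy(); c[150:205,285:345]=cv2.resize(im,(60,55),interpolation=cv2.INTER_AREA); e["color"]=c; print(n,lugang(e))
c=d["color"]; print("now",lugang(d)); print(read_state()['force'],read_state()['clock'])
crop(d,285,150,345,205,10,"pics/t9.png")
```

```text
start (np.float64(-32.53731217602302), np.int64(826), np.float64(50.53966539590757))
t6 (np.float64(37.0097608471534), np.int64(912), np.float64(51.52029501574152))
t7 (np.float64(43.424055598936675), np.int64(973), np.float64(51.84877490528843))
t8 (np.float64(45.76100804320764), np.int64(900), np.float64(51.54675679016915))
now (np.float64(45.70780830990027), np.int64(936), np.float64(51.86152739442655))
[-4.69331158 10.15568667  5.19747492] 18.25
```

View pics/t9.png

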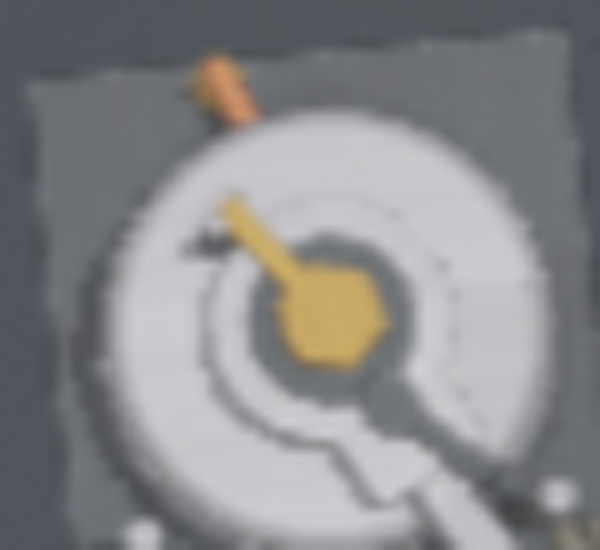

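```bash
python3 -m jog '[{"x":-0.8,"y":0,"z":0,"ax":0,"ay":-0.005,"az":0,"grip":36},{"x":-1.6,"y":0,"z":0,"ax":0,"ay":-0.01,"az":0,"grip":36},{"x":-1.6,"y":0,"z":0,"ax":0,"ay":-0.01,"az":0,"grip":36}]'
python3 -m jog '[{"x":-0.8,"y":0,"z":0,"ax":0,"ay":-0.005,"az":0,"grip":36},{"x":-1.6,"y":0,"z":0,"ax":0,"ay":-0.005,"az":0,"grip":36},{"x":-1.6,"y":0,"z":0,"ax":0,"ay":-0.005,"az":0,"grip":36}]'
python3 - <<'E'
from cell import *; from h import *
d=get_image("top"); print("now",lugang(d),read_state()['force'])
d=get_image("wrist"); cv2.imwrite("pics/w12.png",d["color"][:,:,::-1])
d=get_image("scene"); crop(d,300,180,360,225,12,"pics/s9.png")
E
```

```text
clock: 18.55
eef_pos: [493.9, -116.3, 90.3]
tool_rot: [-1.571, -0.006, 2.22]
force: [-6.2, 10.8, 5.6]
width: 36.0
clock: 18.85
eef_pos: [494.5, -117.2, 90.3]
tool_rot: [-1.571, -0.007, 2.225]
force: [-6.7, 11.3, 6.8]
width: 36.2
now (np.float64(45.711629467804194), np.int64(940), np.float64(51.86152739442655)) [-6.46049908  9.93675266  6.85120272]
```

View pics/w12.png

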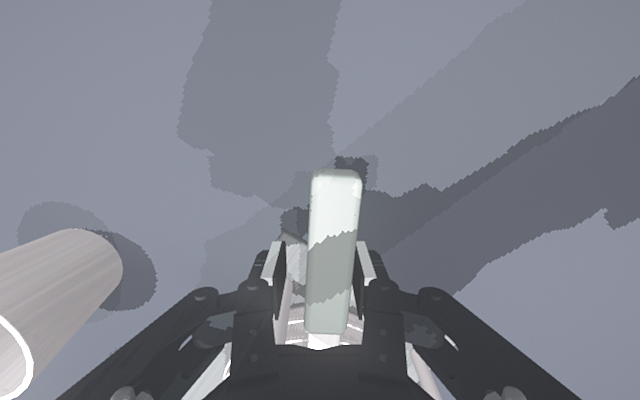

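View pics/s9.png

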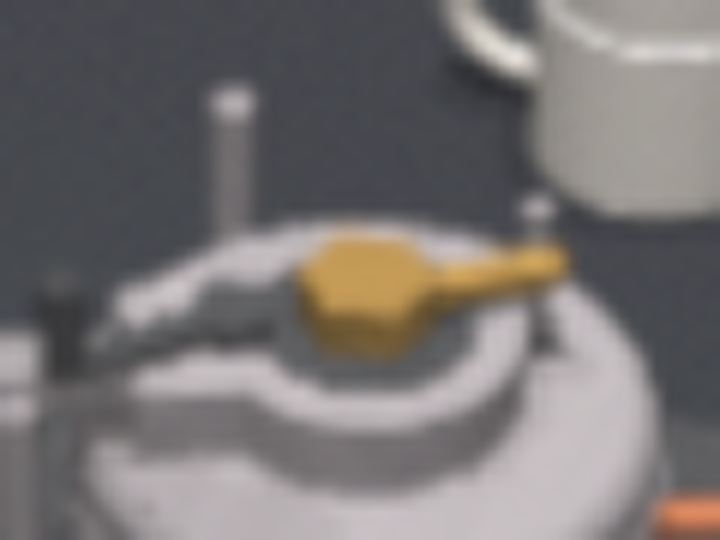

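```bash
python3 -m jog '[{"x":2,"y":0,"z":0,"ax":0,"ay":0.005,"az":0,"grip":36},{"x":4,"y":0,"z":0,"ax":0,"ay":0.01,"az":0,"grip":36},{"x":6,"y":0,"z":0,"ax":0,"ay":0.015,"az":0,"grip":36},{"x":8,"y":0,"z":0,"ax":0,"ay":0.02,"az":0,"grip":36},{"x":10,"y":0,"z":0,"ax":0,"ay":0.025,"az":0,"grip":36}]'
python3 -m jog '[{"x":1,"y":0,"z":0,"ax":0,"ay":0.005,"az":0,"grip":36},{"x":2,"y":0,"z":0,"ax":0,"ay":0.01,"az":0,"grip":36},{"x":2,"y":0,"z":0,"ax":0,"ay":0.01,"az":0,"grip":36}]'
python3 - <<'E'
from cell import *; from h import *
d=get_image("top"); print("now",lugang(d),read_state()['force'])
d=get_image("wrist"); crop(d,220,150,420,350,3,"pics/w13.png")
E
```

```text
clock: 19.5
eef_pos: [491.5, -112.9, 90.5]
tool_rot: [-1.573, 0.0, 2.198]
force: [0.9, 3.3, -0.3]
width: 36.0
clock: 19.8
eef_pos: [489.6, -112.6, 90.4]
tool_rot: [-1.571, 0.001, 2.187]
force: [-0.1, 2.8, 1.3]
width: 35.9
now (np.float64(45.71555680722077), np.int64(949), np.float64(51.86152739442655)) [0.44483463 2.92579542 0.29134938]
```

View pics/w13.png

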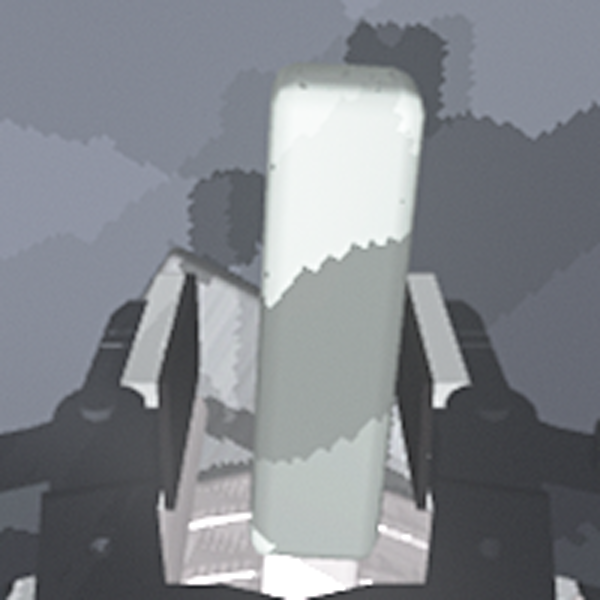

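```bash
python3 -m jog '[{"x":1.5,"y":0,"z":0,"ax":0,"ay":0,"az":0,"grip":36},{"x":3,"y":0,"z":0,"ax":0,"ay":0,"az":0,"grip":36},{"x":4,"y":0,"z":0,"ax":0,"ay":0,"az":0,"grip":36},{"x":5,"y":0,"z":0,"ax":0,"ay":0,"az":0,"grip":36},{"x":5,"y":0,"z":0,"ax":0,"ay":0,"az":0,"grip":36}]'
python3 - <<'E'
from cell import *; from h import *
print(read_state()['force'])
d=get_image("wrist"); crop(d,220,150,420,350,3,"pics/w14.png")
E
```

```text
clock: 20.4
eef_pos: [486.2, -108.4, 90.3]
tool_rot: [-1.571, 0.0, 2.187]
force: [0.1, -0.0, -0.3]
width: 35.9
[ 0.06948384 -0.01570781 -0.27954486]
```

View pics/w14.png

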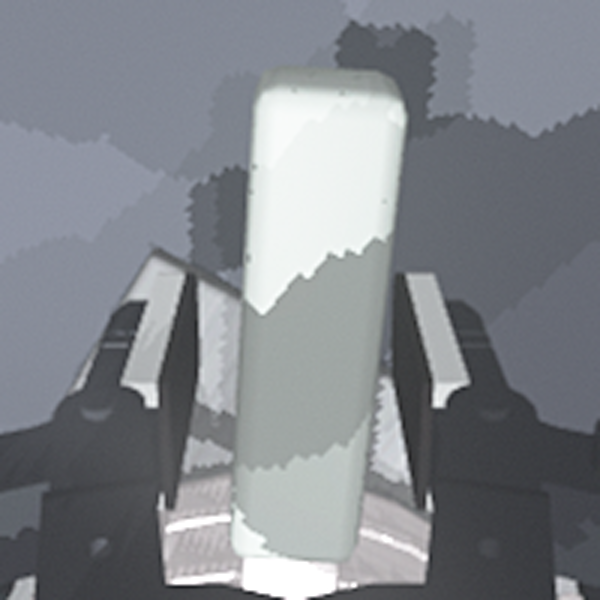

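Free of contact (zero force), with a visible gap on both sides. Lifting straight up, then clear.

```bash
python3 -m jog '[{"x":0.5,"y":-15,"z":0,"ax":0,"ay":0,"az":0,"grip":36},{"x":0.5,"y":-45,"z":0,"ax":0,"ay":0,"az":0,"grip":36},{"x":0.5,"y":-95,"z":0,"ax":0,"ay":0,"az":0,"grip":36},{"x":0.5,"y":-140,"z":20,"ax":0,"ay":0,"az":0,"grip":36},{"x":0.5,"y":-160,"z":50,"ax":0,"ay":0,"az":0,"grip":36}]'
python3 -m jog '[{"x":-40,"y":0,"z":0,"ax":0,"ay":0,"az":0,"grip":36},{"x":-80,"y":0,"z":0,"ax":0,"ay":0,"az":0,"grip":36},{"x":-100,"y":0,"z":0,"ax":0,"ay":0,"az":0,"grip":36},{"x":-100,"y":0,"z":0,"ax":0,"ay":0,"az":0,"grip":36},{"x":-100,"y":0,"z":0,"ax":0,"ay":0,"az":0,"grip":36}]'
python3 - <<'E'
from cell import *; from h import *
d=get_image("top"); print("now",lugang(d),read_state()['force']);crop(d,270,140,370,250,5.4,"pics/t10.png"); cv2.imwrite("pics/t10f.png",d["color"][:,:,::-1])
d=get_image("scene"); crop(d,280,170,360,230,10,"pics/s10.png")
E
```

```text
clock: 20.95
eef_pos: [447.9, -136.4, 254.0]
tool_rot: [-1.576, 0.005, 2.19]
force: [-0.1, -0.3, -0.5]
width: 36.4
clock: 21.45
eef_pos: [502.3, -217.9, 249.8]
tool_rot: [-1.57, -0.002, 2.187]
force: [-0.9, 0.7, -0.9]
width: 35.9
now (np.float64(45.722958572659635), np.int64(943), np.float64(51.86152739442655)) [ 0.21360423 -0.26262581 -0.39919293]
```

View pics/t10.png

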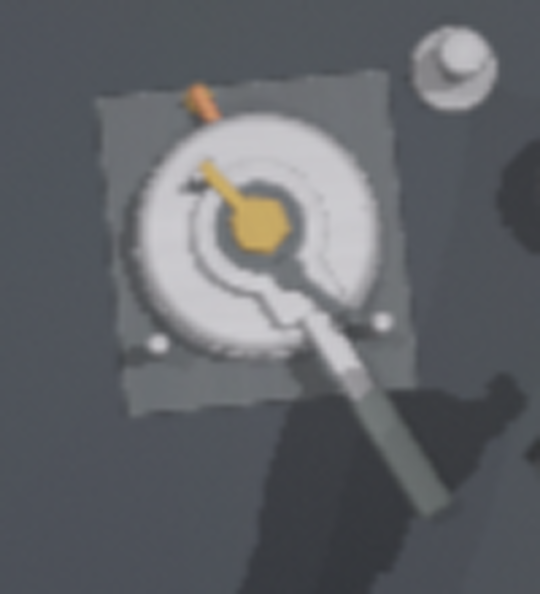

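View pics/s10.png

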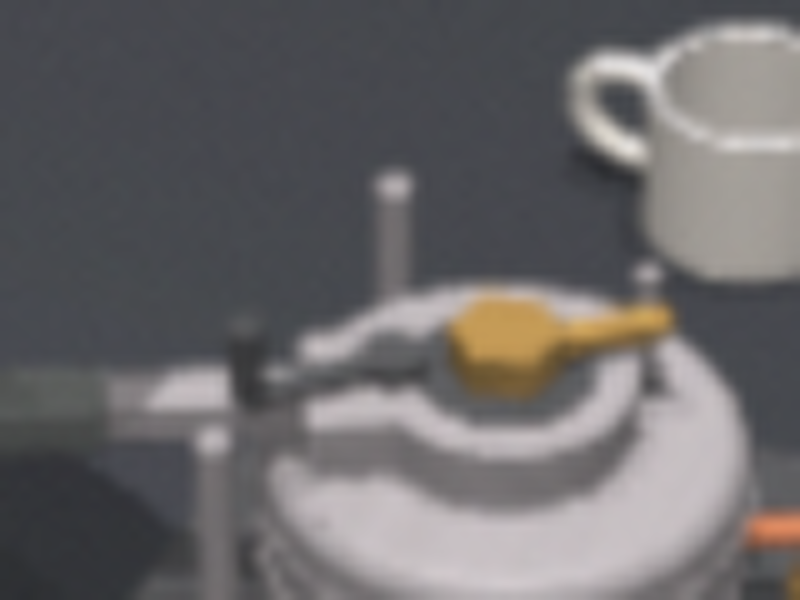

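View pics/t10f.png

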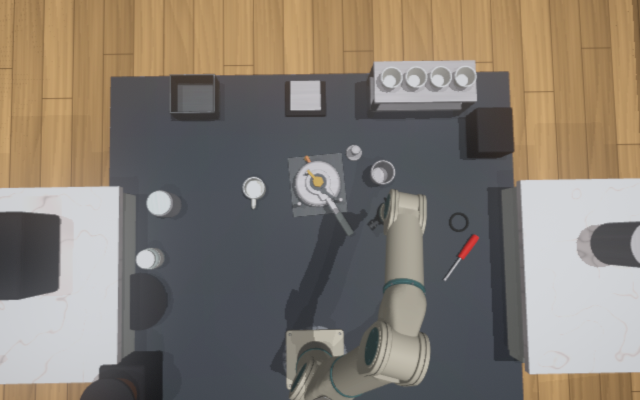

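```bash
python3 -m jog '[{"x":0,"y":0,"z":0,"ax":0,"ay":0,"az":0,"grip":36},{"x":0,"y":0,"z":0,"ax":0,"ay":0,"az":0,"grip":36}]'; python3 -c "
from cell import *
print(finish_job())"
```

```text
clock: 21.75
eef_pos: [502.8, -217.5, 250.5]
tool_rot: [-1.571, -0.0, 2.188]
force: [-0.1, -0.9, -1.3]
width: 36.2
the job is handed in; nothing more can be done
None
```

I pushed the direction lever over to the loosening side, then unscrewed the plug in two driving strokes with one free return stroke. The lug came up against the keeper pin, and I handed the job in at 21.75 s. No verdict was reported.

**Lever:** after the push the tab stood about 8 mm past the spanner's centre line on the loosening side. The last pictures still show it there.

**Stop:** the lug held still while the push at the grip rose to about 13 N horizontally, against about 7.5 N to turn the plug. The handle was still clear of its post, so the stop was the keeper pin.

**Easing off:** I backed off to zero force before lifting clear, and the lug did not move (45.7° before and after).

**Forces and bystanders:** every force I read at the tool stayed below about 15 N. The bystanders in view look unmoved, but I compared them only by eye.

**Disagreement:** the pictures put the lug's total turn at about 76 to 78°, where the stated 1.3 rad is 74.5°. The force rise was also more gradual than described. I put both down to picture measurement error and give in the arm, and relied on the lug standing still under load as the evidence for the stop.

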